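# Set and present the circlip tweezers at the shaft yoke

## Task

Wind the crank clockwise until the carriage has brought the shaft yoke fully out from under the yellow guard, against its stop. Then take the spring tweezers off their rest by the orange pads and squeeze them, never right shut, until the black pointer stands on the red mark. Finish while still holding them at that mark, level and steady, without touching the yoke, with the two tips centred one to four centimetres above its bore; leave the other things alone.

Things in the scene. Friction and masses are not known exactly. Their poses are not given: they have to be found in the camera images.
- fixture: Steel rack slide fixed to the bench, base plate 130 x 290 x 12 mm, long along its y. Origin on the bench; z up. Green crank column (48 mm dia, 100 mm high) at y +125 mm; flat yellow guard over y -35 to +65 mm, x -65 to +65 mm, top 101 mm above the bench; open track from y -35 to -130 mm. The carriage comes out towards -y.
- crank (a joint): Crank angle, rad: 0 = carriage fully in under the guard, 14.14 (2.25 turns) = stop, fully out. Grows clockwise seen from above; turns easily (about 1.5 N at the knob), stays where left. At 0 the arm points to the fixture's -x. 40 mm of carriage travel a turn.
- crank_axis (a point): Point on the crank's vertical axis at the height of the middle of the knob (138 mm above the bench).
- knob (a point): Middle of the red crank knob: upright, round, 20 mm dia, 36 mm tall (18 mm either way from this point), 45 mm from the crank axis. It spins freely on its pin, so it can stay gripped while led round without turning the wrist. The steel crank arm is 23 mm below this point.
- bore (a point): Centre of the mouth of the yoke's bore, in the plane of its rim: dark steel upright ring on the aluminium carriage, 72 mm outside, 52 mm bore, rim 81 mm above the bench. Moves with the carriage.
- tweezers: Spring tweezers, 120 g, flat on a low rest, underside 22 mm above the bench. Origin: pivot at the rear end, on the underside; x points to the tips, z up. Two steel arms (6 to 14 mm above the underside) spread from the pivot, each 0.28 rad off the x axis when relaxed. A white bar, 90 mm wide, crosses at x = 115 mm, top 20 mm above the underside. See the other entries for pads and tips.
- pads_mid (a point): Point midway between the orange grip pads (x = 73 mm, y = 0, 12 mm above the tweezers' underside). Pads 30 mm long, 22 mm tall. Grip them here from above, fingers closing along the tool's y. Width over the pads: 64 mm relaxed, 16 mm less per 0.1 rad of jaw. Spring: about 6 N squeezes to jaw 0.08, 9 N to 0.19.
- rest: Low dark wooden rest, fixed; origin on the bench under its middle. Board 180 x 50 x 6 mm with two blocks, 22 mm high and 45 mm wide, at x = -75 mm (under the pivot) and +42 mm; space around the orange pads is free. The tweezers start along its x, pivot at x = -75 mm.
- jaw (a joint): Squeeze of each tweezer arm, rad: 0 = relaxed, tips touch at 0.21. Both arms move alike. The black pointer on the left (+y) arm is at y = 125.5 mm x sin(0.28 - jaw) in the tweezers' frame; gap between tip centres = 2 x (150 sin(0.28 - jaw) - 8 cos(0.28 - jaw)) mm.
- mark (a joint): Setting of the red mark on the white bar, m: its centre's y in the tweezers' frame (11 to 25 mm to the left of the centre line). It stays put. The pointer stands on the mark when jaw = 0.28 - asin(mark / 0.1255).
- pointer (a point): Top of the thin black pointer (2 mm wide) on the left arm, 24 mm above the tool's underside, just in front of the white bar.
- mark_top (a point): Top of the red mark (4 mm wide along the bar) at its front end, 24 mm above the tool's underside.
- tips_mid (a point): Point midway between the two tips: x = 150 mm, y = 0, 10 mm above the underside in the tweezers' frame. The tips' lower ends are 4 mm lower.
- spider: Bystander: steel universal-joint cross, 64 mm over its arms, 28 mm tall. Leave alone. Origin at the centre of its underside.
- cup_a: Bystander: steel bearing cup, 34 mm across, 24 mm tall, open end up. Leave alone. Origin at the centre of its underside.
- cup_b: Bystander: second steel bearing cup, same size. Leave alone. Origin at the centre of its underside.
- driver: Bystander: red-handled screwdriver lying flat. Leave alone. Origin at the centre of its underside.
- retainer: Bystander: thin dark steel ring, 52 mm across, 6 mm tall, lying flat. Leave alone. Origin at the centre of its underside.
- collar: Bystander: steel collar, 48 mm across, 18 mm tall. Leave alone. Origin at the centre of its underside.
- grease: Bystander: blue tin, 64 mm across, 75 mm tall. Leave alone. Origin at the centre of its underside.
- clipbox: Bystander: green plastic box, 60 x 85 x 35 mm. Leave alone. Origin at the centre of its underside.
Things that resemble listed ones, but are neither listed nor needed, are in the scene too. There is more than one size of the tweezers; the job needs the larger. Of the things that look like the rest, take the one that is farthest from the robot's base at the start.

How it is judged:
By the outcome, as a careful person would: the job done as asked, in the order asked, and still so for the second after the job is handed in, while the arm keeps its last pose, push and grip.
It also fails if it takes over 64 s, if anything falls off the work surface, if the arm or the gripper's body presses on something with over 40 N, if the wrist force passes 120 N, or if a joint passes its speed limit or range.

## Robot

A 6-joint arm with a two-finger parallel gripper is mounted at the origin on the work surface. World frame = base frame: x ahead of the robot, y to its left, z up, the work surface at z = 0. Lengths are in m, angles in degrees, forces in N, time in s.
With the tool pointing down it reaches from about 0.35 to 0.875 m from the base axis. Payload 4.2 kg.
Tool frame: the origin (TCP) lies midway between the tips of the shut fingers; the grasp point (between the pads) lies 19 mm behind it; z points along the fingers, y is the line along which they close (so a half turn about z gives the same grasp; the last joint's range is limited). The gripper opens to 87 mm and grips with 3 to 60 N. Pads are 19 mm wide; open, the fingers measure 117 mm over their backs; the gripper's body (75 mm by 190 mm) begins 51 mm behind the grasp point.
Start: joints at [86.952, 22.042, 0.453, 0, -68.411, -14.817], TCP at [0.192, 0.595, 0.202] pointing down, gripper open.
Joint ranges: [-179.83, 179.83], [-69.29, 118.12], [-61.27, 80.66], [-181.25, 117.63], [-171.15, -9.14], [-177.46, 177.46]. Speed limits (degrees/s): [159.86, 159.86, 180, 180, 180, 180].

## Interface

Orientations are given as a 3x3 rotation matrix whose columns are the frame's x, y, z axes.
In Python, from station import * gives the robot as it stands. The module is installed in compiled form; this text tells all that it offers.
- The arm moves only by the tool servo_tool, never from a script. Its argument "deltas" is a list of rows, each an object of numbers: "tx", "ty", "tz": the shift along the tool's x, y, z in mm; "ax", "ay", "az": the turn, a rotation vector about the tool's x, y, z in rad; "claw": the finger opening in mm, from 0 to 87. In form: [{"tx": .., "ty": .., "tz": .., "ax": .., "ay": .., "az": .., "claw": ..}, ...]. A call has 1 to 12 rows; each row is the pose to reach, as a shift and turn from the pose commanded when the call began, along the tool's axes at that moment; what a row does not reach only later rows make up. A row lasts 1/12 s, in which the tool goes at most 41.7 mm and 7.16 degrees, less where a joint would pass 70% of its speed; a pose out of reach is approached as far as the arm can. A call with a gripper value outside its range is refused whole. The fingers move at their own pace and stop on an object; the grip force is fixed at half the most. Time passes only in rows, so rows that repeat a pose let the fingers close. It gives the time, the measured TCP pose, the force, the opening and the grip force at its end, in the units of the state.
- sense(): the state, without advancing time (a new reading comes with each control period).
- capture(name): name is "side" or "top" or "wrist"; returns the picture (400x640x3 uint8, blue, green, red); there is no depth.
- calibration(name): a dict with "fx", "fy", "cx", "cy" (pixels), "cam_to_world" (4x4, takes a point from camera to world coordinates); the wrist camera has in their place "hand_eye" (4x4, takes a point from camera to tool coordinates, whose origin is the TCP and whose axes are the flange's). Camera axes: x right, y down, z forward; pixel columns grow to the right and rows downward; lengths in m; the calibration is good to about 2 mm. A picture is of the moment at which its call begins: read the wrist's pose just before it. calibration takes no time and is no camera call.
- finish_job(): hands the job in; it is judged then, once.
Trained networks look in the newest picture that a camera, given by its name, has taken for a name from the list of things; names that differ only in an ending like _2 or _b are one class to them, and where a whole thing is asked for, a point or a joint stands for the part that bears it (a point fixed in the world has none). Each returns a list of dicts, best first, with "confidence" (0 to 1); they miss things now and then, are a little off and sometimes report something else, mostly with a low value. They report only what shows in the picture. A call takes as long as a camera call. They do not tell look-alikes from the thing itself.
- recognise(label, camera): "xyz" ([x, y, z] in m, in the coordinates of the camera as it stood for that picture, good to about 4 mm: the middle of the surface that is visible of it).
- trace(label, camera): "mask" (400x640 bool, what is visible of it).
The state is a dict: "time_s": time; "joints": joint angles; "joint_velocities": joint speeds; "effort": joint torques, N m; "tcp_pos": TCP position; "ee_rot": TCP orientation; "wrist_force": force on the tool from outside, world axes, zero at the start; "moment": the same for the moment, N m; "gripper_width": opening from 0.0 (shut) to 1.0 (fully open); "gripper_force": force on a finger pad.
Only numpy, scipy, OpenCV 4.12 (cv2) and the standard library are available. Lean on these libraries where they do the work, as an engineer would, in place of code of your own. Each camera call takes 0.05 s, during which the arm holds its last target. There are 200 camera calls.

## Working session

There is one attempt and no reset: what is moved stays moved. The work goes in short steps, Python scripts to look and compute and a tool call to move; the robot and the scene stay as the last step left them, time stands still between calls to the robot, and variables do not carry over. Pictures are saved under pics/ and viewed, at most 10 in all, crops included, and the job is handed in when it is done.

Besides the shell and the picture viewer there is one more tool, called after "Request:" by a JSON object that holds its "op" and its "data". servo_tool: Moves the arm, as the interface text tells. Its arguments: {"type":"object","properties":{"deltas":{"type":"array","items":{"type":"object","properties":{"tx":{"type":"number"},"ty":{"type":"number"},"tz":{"type":"number"},"ax":{"type":"number"},"ay":{"type":"number"},"az":{"type":"number"},"claw":{"type":"number"}}}}},"required":["deltas"]}

```bash
mkdir -p pics
cat > h.py <<'E'
from station import *
import numpy as np, cv2
def cw(cam):
    c=calibration(cam)
    if "cam_to_world" in c: return c,np.array(c["cam_to_world"])
    s=sense();T=np.eye(4);T[:3,:3]=s["ee_rot"];T[:3,3]=s["tcp_pos"]
    return c,T@np.array(c["hand_eye"])
def w(p,T): return (T@np.append(p,1))[:3]
def px(P,c,T):
    q=np.linalg.inv(T)@np.append(P,1); return np.array([c["fx"]*q[0]/q[2]+c["cx"],c["fy"]*q[1]/q[2]+c["cy"]])
def atz(u,v,z,c,T):
    d=T[:3,:3]@np.array([(u-c["cx"])/c["fx"],(v-c["cy"])/c["fy"],1]);o=T[:3,3]
    return o+d*(z-o[2])/d[2]
E
python3 - <<'E'
from h import *
ims=[]
for cam in ("top","side"):
    im=capture(cam);cv2.imwrite(f"pics/{cam}0.png",im)
    c,T=cw(cam);print(cam,T[:3,3].round(3),c["fx"])
    for l in ["fixture","knob","crank_axis","bore","tweezers","rest","pads_mid","pointer","mark_top","tips_mid","clipbox","grease"]:
        for r in recognise(l,cam)[:4]:
            p=w(r["xyz"],T);print(l,p.round(3),px(p,c,T).round(),round(r["confidence"],2))
s=sense();print(s["time_s"],s["tcp_pos"],s["ee_rot"])
E
```

```text
top [ 0.356 -0.025  1.304] 413.78458865923756
fixture [0.558 0.114 0.03 ] [280. 177.] 0.61
knob [0.555 0.258 0.149] [225. 172.] 0.53
crank_axis [0.557 0.115 0.034] [280. 177.] 0.65
crank_axis [ 0.745 -0.229  0.016] [388. 118.] 0.46
bore [0.556 0.067 0.05 ] [295. 176.] 0.47
tweezers [ 0.487 -0.242  0.037] [396. 197.] 0.83
tweezers [ 0.181 -0.306  0.011] [419. 298.] 0.57
rest [0.307 0.261 0.004] [235. 258.] 0.73
rest [ 0.511 -0.233  0.004] [391. 191.] 0.65
pads_mid [ 0.486 -0.243  0.038] [396. 198.] 0.8
pads_mid [ 0.179 -0.307  0.01 ] [419. 299.] 0.59
pointer [0.706 0.266 0.035] [232. 131.] 0.72
pointer [ 0.478 -0.215  0.035] [387. 201.] 0.68
tips_mid [ 0.489 -0.239  0.037] [395. 197.] 0.81
tips_mid [ 0.18 -0.31  0.01] [420. 298.] 0.59
clipbox [0.705 0.264 0.033] [232. 131.] 0.74
grease [0.428 0.435 0.076] [171. 219.] 0.57
grease [0.381 0.033 0.016] [307. 233.] 0.52
side [ 0.474 -0.86   0.603] 385.1745682969729
fixture [0.555 0.074 0.042] [345. 215.] 0.55
knob [0.547 0.256 0.13 ] [339. 161.] 0.55
crank_axis [0.558 0.074 0.047] [346. 213.] 0.92
crank_axis [ 0.485 -0.224  0.036] [323. 28
[... 439 characters left out ...]
83 -0.219  0.032] [322. 288.] 0.44
pointer [ 0.483 -0.219  0.036] [322. 287.] 0.79
pointer [ 0.171 -0.328  0.011] [164. 337.] 0.68
pointer [ 0.736 -0.133  0.019] [427. 266.] 0.63
mark_top [ 0.486 -0.225  0.035] [323. 289.] 0.72
tips_mid [ 0.49  -0.251  0.035] [325. 297.] 0.96
tips_mid [ 0.185 -0.315  0.008] [173. 333.] 0.89
tips_mid [0.556 0.247 0.119] [342. 165.] 0.28
clipbox [0.704 0.242 0.026] [387. 191.] 0.67
grease [ 0.484 -0.216  0.032] [322. 287.] 0.66
grease [0.559 0.078 0.044] [347. 213.] 0.39
1.3 [0.19169594 0.59484953 0.20156251] [[ 9.51781999e-01 -3.06775205e-01 -1.12757159e-05]
 [-3.06775205e-01 -9.51781999e-01 -4.11285339e-06]
 [-9.47030195e-06  7.37364987e-06 -1.00000000e+00]]
```

View pics/top0.png

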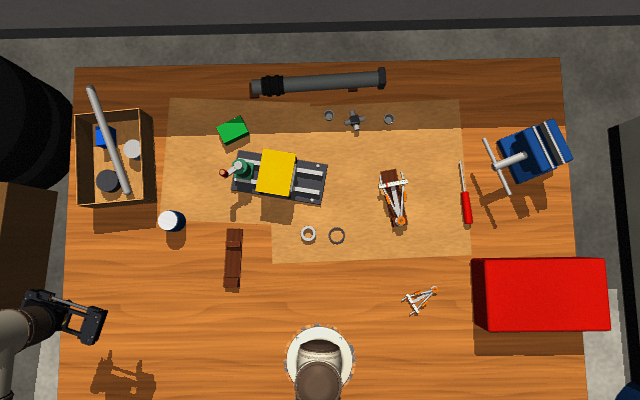

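View pics/side0.png

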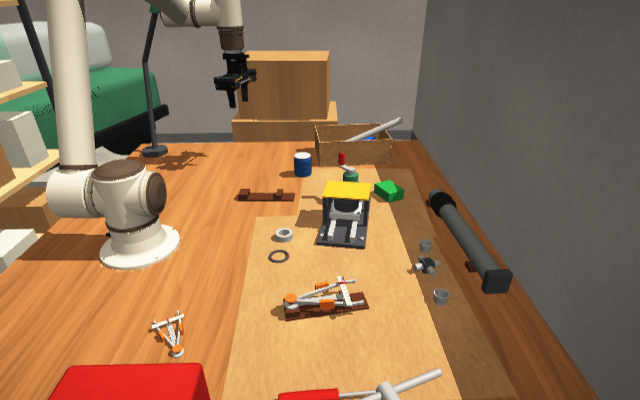

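The top view shows the candidates. Tweezers: the large pair on a rest at (396,197), the small pair on the bench at (419,298). Rests: (391,191) under the tweezers, an empty one at (235,258). I choose the large tweezers on the farther rest. Crank knob is at about (223,173), its column at (243,165), and the yellow guard at (277,172). Next is a close crop to check this.

Run:
```python
from h import *
im=cv2.imread("pics/top0.png")
a=cv2.resize(im[135:225,205:335],None,fx=4,fy=4,interpolation=2); b=cv2.resize(im[135:225,365:425],None,fx=4,fy=4,interpolation=2)
cv2.imwrite("pics/crop0.png",np.hstack([a,b]))
c,T=cw("top")
hsv=cv2.cvtColor(im,cv2.COLOR_BGR2HSV)
# guard corners
m=cv2.inRange(hsv,(22,150,120),(34,255,255));m[:, :250]=0;m[:,305:]=0
cn=max(cv2.findContours(m,0,2)[0],key=cv2.contourArea);B=cv2.boxPoints(cv2.minAreaRect(cn))
P=np.array([atz(u,v,.101,c,T) for u,v in B]);print(P.round(3),P.mean(0).round(4))
m=cv2.inRange(hsv,(55,80,30),(90,255,255));m[:,:225]=0;m[:150]=0;m[:,260:]=0
v,u=np.nonzero(m);print("green",u.mean(),v.mean(),len(u),u.min(),u.max(),v.min(),v.max(),atz(u.mean(),v.mean(),.09,c,T))
m=cv2.inRange(hsv,(0,150,60),(6,255,255))|cv2.inRange(hsv,(174,150,60),(180,255,255));m[:,:212]=0;m[:160]=0;m[:,240:]=0;m[190:]=0
v,u=np.nonzero(m);print("red",u.mean(),v.mean(),len(u),atz(u.mean(),v.mean(),.145,c,T))
```

```text
[[0.507 0.181 0.101]
 [0.635 0.159 0.101]
 [0.616 0.061 0.101]
 [0.488 0.084 0.101]] [0.5616 0.1211 0.101 ]
green 243.56331877729258 169.764192139738 229 232 253 159 179 [0.57154251 0.21670728 0.09      ]
red 223.0 172.5 14 [0.55489398 0.26443025 0.145     ]
```

View pics/crop0.png

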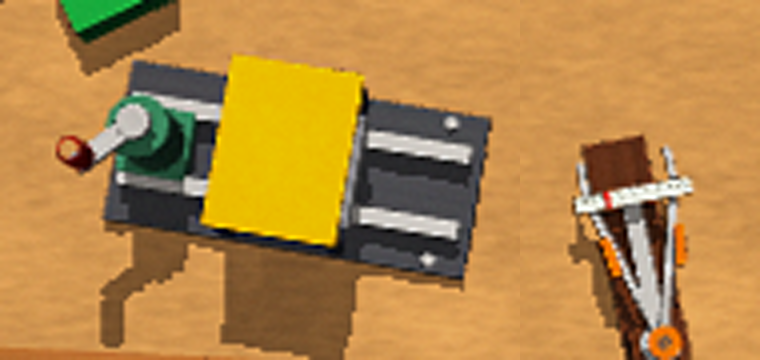

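The crop confirms the choice: knob at px (223,173), crank hub at about (237,165), and a red mark left of centre on the large tweezers' bar at about (372,185). Guard geometry gives a fixture yaw of about -10.4° and a crank axis near (0.582, 0.229). The crank therefore already stands at about 0.74 rad. I'm moving above the knob.

Request:
{"op": "servo_tool", "data": {"deltas": [{"tx": 38,"ty": 17,"claw": 60},{"tx": 75,"ty": 34,"claw": 60},{"tx": 113,"ty": 51,"claw": 60},{"tx": 150,"ty": 68,"claw": 60},{"tx": 188,"ty": 85,"claw": 60},{"tx": 225,"ty": 102,"claw": 60},{"tx": 263,"ty": 119,"claw": 60},{"tx": 300,"ty": 136,"claw": 60},{"tx": 338,"ty": 153,"claw": 60},{"tx": 375,"ty": 170,"claw": 60},{"tx": 410,"ty": 187,"claw": 60},{"tx": 447,"ty": 204,"claw": 60}]}}

```text
schema error: expected keys tx, ty, tz, ax, ay, az, claw
```

Run:
```python
from h import *
s=sense();print(s["tcp_pos"],s["ee_rot"],s["time_s"])
im=capture("wrist");cv2.imwrite("pics/w1.png",im);c,T=cw("wrist");print(T.round(3))
for l in ["knob","crank_axis","fixture"]:
    for r in recognise(l,"wrist")[:3]:
        p=w(r["xyz"],T);print(l,p.round(3),px(p,c,T).round(),round(r["confidence"],2))
```

```text
[0.19169594 0.59484953 0.20156251] [[ 9.51781999e-01 -3.06775205e-01 -1.12757159e-05]
 [-3.06775205e-01 -9.51781999e-01 -4.11285339e-06]
 [-9.47030195e-06  7.37364987e-06 -1.00000000e+00]] 1.3
[[-0.307 -0.911 -0.275  0.267]
 [-0.952  0.294  0.088  0.57 ]
 [ 0.001  0.288 -0.958  0.384]
 [ 0.     0.     0.     1.   ]]
```

View pics/w1.png

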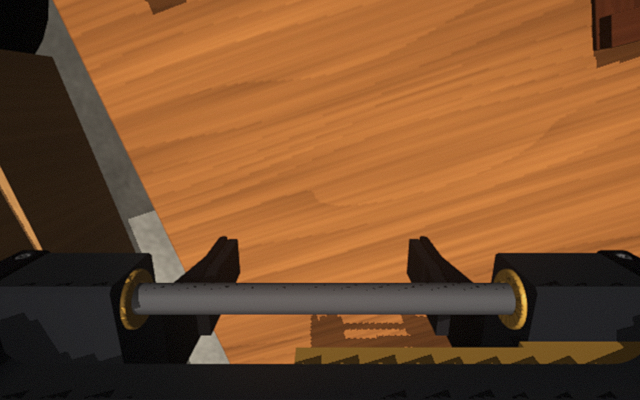

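The move was refused because every key is required, so the wrist view still shows only bare bench between the fingers. I'm sending it again with all keys.

Request:
{"op": "servo_tool", "data": {"deltas": [{"tx": 38,"ty": 17,"tz": 0,"ax": 0,"ay": 0,"az": 0,"claw": 60},{"tx": 75,"ty": 34,"tz": 0,"ax": 0,"ay": 0,"az": 0,"claw": 60},{"tx": 113,"ty": 51,"tz": 0,"ax": 0,"ay": 0,"az": 0,"claw": 60},{"tx": 150,"ty": 68,"tz": 0,"ax": 0,"ay": 0,"az": 0,"claw": 60},{"tx": 188,"ty": 85,"tz": 0,"ax": 0,"ay": 0,"az": 0,"claw": 60},{"tx": 225,"ty": 102,"tz": 0,"ax": 0,"ay": 0,"az": 0,"claw": 60},{"tx": 263,"ty": 119,"tz": 0,"ax": 0,"ay": 0,"az": 0,"claw": 60},{"tx": 300,"ty": 136,"tz": 0,"ax": 0,"ay": 0,"az": 0,"claw": 60},{"tx": 338,"ty": 153,"tz": 0,"ax": 0,"ay": 0,"az": 0,"claw": 60},{"tx": 375,"ty": 170,"tz": 0,"ax": 0,"ay": 0,"az": 0,"claw": 60},{"tx": 410,"ty": 187,"tz": 0,"ax": 0,"ay": 0,"az": 0,"claw": 60},{"tx": 447,"ty": 204,"tz": 0,"ax": 0,"ay": 0,"az": 0,"claw": 60}]}}

```text
time_s: 2.5
tcp_pos: [0.5557, 0.262, 0.2018]
ee_rot: [[0.952, -0.307, 0.0], [-0.307, -0.952, 0.0], [0.0, -0.0, -1.0]]
wrist_force: [0.5, 1.6, 0.2]
gripper_width: 0.688
gripper_force: 0.0
```

Run:
```python
from h import *
s=sense();print(s["tcp_pos"],s["ee_rot"].round(4) if hasattr(s["ee_rot"],"round") else s["ee_rot"],s["time_s"])
im=capture("wrist");cv2.imwrite("pics/w2.png",im);c,T=cw("wrist")
for l in ["knob","crank_axis"]:
    for r in recognise(l,"wrist")[:3]:
        p=w(r["xyz"],T);print(l,p.round(3),px(p,c,T).round(),round(r["confidence"],2))
```

```text
[0.55567038 0.2620271  0.20180751] [[ 9.518e-01 -3.066e-01  3.000e-04]
 [-3.066e-01 -9.518e-01  3.000e-04]
 [ 2.000e-04 -4.000e-04 -1.000e+00]] 2.5
knob [0.568 0.258 0.149] [318. 202.] 0.57
```

View pics/w2.png

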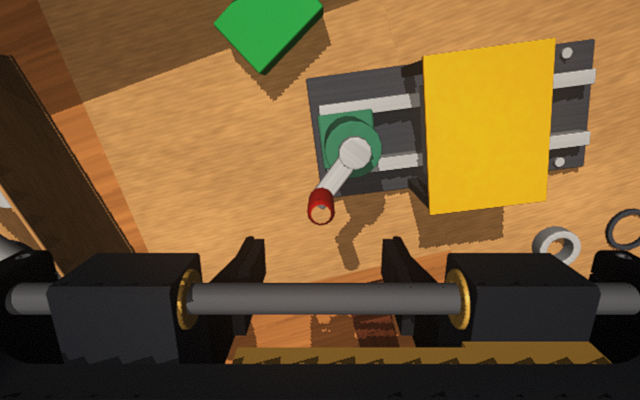

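The wrist view shows the knob top at about (321,213), the hub cap at (355,152), and the guard corners at (423,57), (556,39), (546,203) and (429,214). I'll compute the positions.

Run:
```python
from h import *
c,T=cw("wrist")
print("knob",atz(321,213,.156,c,T))
for z in(.115,.12,.125): print("hub",z,atz(355,152,z,c,T))
G=np.array([atz(u,v,.101,c,T) for u,v in[(423,57),(556,39),(546,203),(429,214)]]);print(G.round(4),G.mean(0))
d=(G[1]+G[2]-G[0]-G[3])/2;print("-y_f",d,np.degrees(np.arctan2(d[0],-d[1])))
d=(G[0]+G[1]-G[2]-G[3])/2;print("x_f",d)
```

```text
knob [0.55755581 0.26112153 0.156     ]
hub 0.115 [0.58354369 0.22487813 0.115     ]
hub 0.12 [0.58444408 0.22507819 0.12      ]
hub 0.125 [0.58534447 0.22527825 0.125     ]
[[0.6342 0.1546 0.101 ]
 [0.6154 0.0571 0.101 ]
 [0.4881 0.0815 0.101 ]
 [0.5096 0.179  0.101 ]] [0.5618278  0.11804511 0.101     ]
-y_f [-0.02016138 -0.09748197  0.        ] -11.68525107651113
x_f [ 0.12599845 -0.02439212  0.        ]
```

Request:
{"op": "servo_tool", "data": {"deltas": [{"tx": 1,"ty": 0,"tz": 10,"ax": 0,"ay": 0,"az": 0,"claw": 40},{"tx": 1,"ty": 0,"tz": 25,"ax": 0,"ay": 0,"az": 0,"claw": 40},{"tx": 1,"ty": 0,"tz": 45,"ax": 0,"ay": 0,"az": 0,"claw": 40},{"tx": 1,"ty": 0,"tz": 62,"ax": 0,"ay": 0,"az": 0,"claw": 40},{"tx": 1,"ty": 0,"tz": 73,"ax": 0,"ay": 0,"az": 0,"claw": 40},{"tx": 1,"ty": 0,"tz": 73,"ax": 0,"ay": 0,"az": 0,"claw": 20},{"tx": 1,"ty": 0,"tz": 73,"ax": 0,"ay": 0,"az": 0,"claw": 15},{"tx": 1,"ty": 0,"tz": 73,"ax": 0,"ay": 0,"az": 0,"claw": 15},{"tx": 1,"ty": 0,"tz": 73,"ax": 0,"ay": 0,"az": 0,"claw": 15}]}}

```text
time_s: 3.4
tcp_pos: [0.5561, 0.264, 0.1299]
ee_rot: [[0.952, -0.306, 0.002], [-0.306, -0.952, 0.001], [0.002, -0.002, -1.0]]
wrist_force: [-0.6, 0.1, 0.3]
gripper_width: 0.246
gripper_force: 0.0
```

Run:
```python
from h import *
s=sense();R=np.array(s["ee_rot"])
p0=s["tcp_pos"];print(p0,s["gripper_width"],s["gripper_force"],s["wrist_force"])
print(trace.__name__)
ax=np.array([.5835,.2265])
d=np.array(p0[:2])-ax;print(np.hypot(*d),np.degrees(np.arctan2(d[1],d[0])))
```

```text
[0.55609882 0.26404531 0.12990892] 0.24640322731342187 0.0 [-0.60660082  0.12514936  0.25185211]
call
0.046480909234661 126.12258440150819
```

Request:
{"op": "servo_tool", "data": {"deltas": [{"tx": 0,"ty": 0,"tz": 0,"ax": 0,"ay": 0,"az": 0,"claw": 10},{"tx": 0,"ty": 0,"tz": 0,"ax": 0,"ay": 0,"az": 0,"claw": 10},{"tx": 0,"ty": 0,"tz": 0,"ax": 0,"ay": 0,"az": 0,"claw": 10},{"tx": 0,"ty": 0,"tz": 0,"ax": 0,"ay": 0,"az": 0,"claw": 10}]}}

```text
time_s: 3.73
tcp_pos: [0.5561, 0.2638, 0.1297]
ee_rot: [[0.952, -0.306, 0.002], [-0.307, -0.952, 0.001], [0.001, -0.002, -1.0]]
wrist_force: [-0.8, 1.0, 4.6]
gripper_width: 0.191
gripper_force: 30.0
```

Run:
```python
from h import *
s=sense();R=np.array(s["ee_rot"])
print(s["tcp_pos"],s["gripper_width"]*87,s["gripper_force"],s["wrist_force"])
r=.045
def arc(a0,n,step):
    for k in range(1,n+1):
        d=r*np.array([np.cos(np.radians(a0-step*k))-np.cos(np.radians(a0)),np.sin(np.radians(a0-step*k))-np.sin(np.radians(a0)),0])*1000
        t=R.T@d;print(k,t.round(1)[:2])
arc(127,12,15)
```

```text
[0.55608911 0.26378967 0.12974007] 16.63086795694254 30.00256710802205 [-0.76536733  0.999249    4.63719693]
1 [ 8.  -8.6]
2 [ 17.9 -14.9]
3 [ 29.1 -18.4]
4 [ 40.8 -18.9]
5 [ 52.3 -16.3]
6 [ 62.7 -10.9]
7 [71.3 -2.9]
8 [77.6  7. ]
9 [81.1 18.2]
10 [81.6 29.9]
11 [79.  41.4]
12 [73.6 51.8]
```

Run:
```python
from h import *
im=capture("wrist");a=im[130:390,200:460]
s=capture("side");b=s[130:200,300:380]
cv2.imwrite("pics/g1.png",np.hstack([cv2.resize(a,(480,480)),cv2.resize(b[:,:53],(320,480))]))
```

```text
(no output)
```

View pics/g1.png

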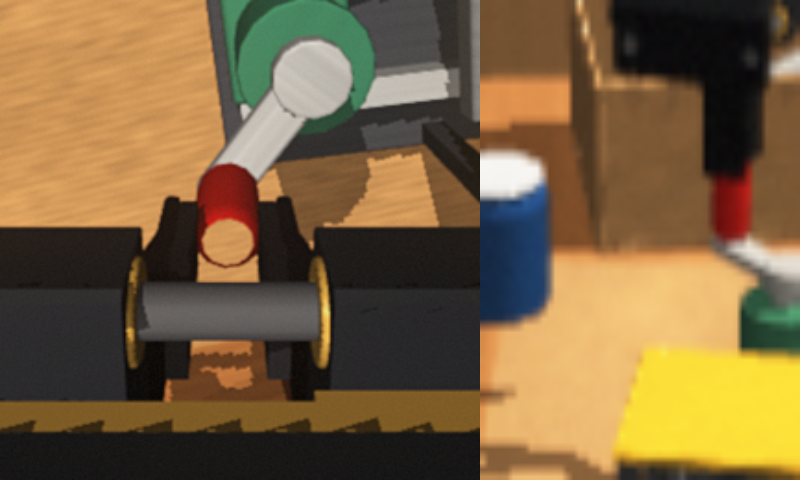

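Run:
```python
from h import *
c,T=cw("wrist");s=sense()
p=atz(323.5,260,.156,c,T);print(p,np.array(s["ee_rot"]).T@(p-s["tcp_pos"]))
# finger tip far edges in image: project TCP-based points
R=np.array(s["ee_rot"])
for q in [(0,0,0),(.0095,.01,0),(.0095,-.01,0),(-.0095,.01,0)]: print(q,px(np.array(s["tcp_pos"])+R@q,c,T))
```

```text
[0.5567719  0.26226143 0.156     ] [ 0.00115488  0.00119344 -0.02632126]
(0, 0, 0) [321.31446151 240.76730827]
(0.0095, 0.01, 0) [339.05105359 225.18697894]
(0.0095, -0.01, 0) [303.52284244 225.20193347]
(-0.0095, 0.01, 0) [338.61784257 255.90553771]
```

The knob is centred in the grip to about 1 mm. I'm leading it round clockwise, 15° a row.

Request:
{"op": "servo_tool", "data": {"deltas": [{"tx": 8,"ty": -8.5,"tz": 0,"ax": 0,"ay": 0,"az": 0,"claw": 10},{"tx": 18,"ty": -15,"tz": 0,"ax": 0,"ay": 0,"az": 0,"claw": 10},{"tx": 29,"ty": -18.5,"tz": 0,"ax": 0,"ay": 0,"az": 0,"claw": 10},{"tx": 41,"ty": -19,"tz": 0,"ax": 0,"ay": 0,"az": 0,"claw": 10},{"tx": 52.5,"ty": -16.5,"tz": 0,"ax": 0,"ay": 0,"az": 0,"claw": 10},{"tx": 62.5,"ty": -11,"tz": 0,"ax": 0,"ay": 0,"az": 0,"claw": 10}]}}

```text
time_s: 4.33
tcp_pos: [0.6189, 0.2544, 0.1296]
ee_rot: [[0.952, -0.306, 0.0], [-0.306, -0.952, -0.001], [0.0, 0.001, -1.0]]
wrist_force: [-3.6, -0.5, 7.2]
gripper_width: 0.189
gripper_force: 30.0
```

Run:
```python
from h import *
s=sense();print(s["tcp_pos"],s["gripper_width"]*87,s["gripper_force"],s["wrist_force"],s["moment"])
d=np.array(s["tcp_pos"][:2])-[.5835,.2265];print(np.hypot(*d),np.degrees(np.arctan2(d[1],d[0])))
R=np.array(s["ee_rot"]);print(R.round(4))
r=.045
def arc(a0,n,step):
    for k in range(1,n+1):
        d=r*np.array([np.cos(np.radians(a0-step*k))-np.cos(np.radians(a0)),np.sin(np.radians(a0-step*k))-np.sin(np.radians(a0)),0])*1000
        t=R.T@d;print(k,t.round(1)[:2])
arc(37,12,15);arc(37-180,12,15)
```

```text
[0.61886772 0.25444768 0.12958098] 16.43948462223712 30.00577654573135 [-3.59285872 -0.51560503  7.17748327] [-4.58752200e-02  1.16669033e+00 -2.45716335e-04]
0.04507713691143969 38.31590407635974
[[ 9.52e-01 -3.06e-01  1.00e-04]
 [-3.06e-01 -9.52e-01 -6.00e-04]
 [ 3.00e-04  5.00e-04 -1.00e+00]]
1 [8.6 8. ]
2 [14.9 17.9]
3 [18.4 29.1]
4 [18.9 40.8]
5 [16.3 52.3]
6 [10.9 62.7]
7 [ 2.9 71.3]
8 [-7.  77.6]
9 [-18.3  81.1]
10 [-30.   81.6]
11 [-41.5  79. ]
12 [-51.9  73.6]
1 [-8.6 -8. ]
2 [-14.9 -17.9]
3 [-18.4 -29.1]
4 [-18.9 -40.8]
5 [-16.3 -52.3]
6 [-10.9 -62.7]
7 [ -2.9 -71.3]
8 [  7.  -77.6]
9 [ 18.3 -81.1]
10 [ 30.  -81.6]
11 [ 41.5 -79. ]
12 [ 51.9 -73.6]
```

Request:
{"op": "servo_tool", "data": {"deltas": [{"tx": 8.5,"ty": 8,"tz": 0,"ax": 0,"ay": 0,"az": 0,"claw": 10},{"tx": 15,"ty": 18,"tz": 0,"ax": 0,"ay": 0,"az": 0,"claw": 10},{"tx": 18.5,"ty": 29,"tz": 0,"ax": 0,"ay": 0,"az": 0,"claw": 10},{"tx": 19,"ty": 41,"tz": 0,"ax": 0,"ay": 0,"az": 0,"claw": 10},{"tx": 16.5,"ty": 52.5,"tz": 0,"ax": 0,"ay": 0,"az": 0,"claw": 10},{"tx": 11,"ty": 62.5,"tz": 0,"ax": 0,"ay": 0,"az": 0,"claw": 10},{"tx": 3,"ty": 71.5,"tz": 0,"ax": 0,"ay": 0,"az": 0,"claw": 10},{"tx": -7,"ty": 77.5,"tz": 0,"ax": 0,"ay": 0,"az": 0,"claw": 10},{"tx": -18.5,"ty": 81,"tz": 0,"ax": 0,"ay": 0,"az": 0,"claw": 10},{"tx": -30,"ty": 81.5,"tz": 0,"ax": 0,"ay": 0,"az": 0,"claw": 10},{"tx": -41.5,"ty": 79,"tz": 0,"ax": 0,"ay": 0,"az": 0,"claw": 10},{"tx": -52,"ty": 73.5,"tz": 0,"ax": 0,"ay": 0,"az": 0,"claw": 10}]}}

```text
time_s: 5.33
tcp_pos: [0.5464, 0.2003, 0.1297]
ee_rot: [[0.952, -0.307, 0.002], [-0.307, -0.952, -0.0], [0.002, -0.0, -1.0]]
wrist_force: [2.2, -1.5, 5.1]
gripper_width: 0.192
gripper_force: 30.0
```

```bash
cat > chk.py <<'E'
from h import *
s=sense();print(s["time_s"],s["tcp_pos"],s["gripper_width"]*87,s["gripper_force"],s["wrist_force"])
d=np.array(s["tcp_pos"][:2])-[.5835,.2265];print(np.hypot(*d),np.degrees(np.arctan2(d[1],d[0])))
E
python3 chk.py
```

```text
5.3333 [0.54641847 0.20029316 0.12966363] 16.69247871766764 30.00047543551773 [ 2.16995572 -1.45022983  5.07321705]
0.045407474357854735 -144.74978757552128
```

Request:
{"op": "servo_tool", "data": {"deltas": [{"tx": -8.5,"ty": -8,"tz": 0,"ax": 0,"ay": 0,"az": 0,"claw": 10},{"tx": -15,"ty": -18,"tz": 0,"ax": 0,"ay": 0,"az": 0,"claw": 10},{"tx": -18.5,"ty": -29,"tz": 0,"ax": 0,"ay": 0,"az": 0,"claw": 10},{"tx": -19,"ty": -41,"tz": 0,"ax": 0,"ay": 0,"az": 0,"claw": 10},{"tx": -16.5,"ty": -52.5,"tz": 0,"ax": 0,"ay": 0,"az": 0,"claw": 10},{"tx": -11,"ty": -62.5,"tz": 0,"ax": 0,"ay": 0,"az": 0,"claw": 10},{"tx": -3,"ty": -71.5,"tz": 0,"ax": 0,"ay": 0,"az": 0,"claw": 10},{"tx": 7,"ty": -77.5,"tz": 0,"ax": 0,"ay": 0,"az": 0,"claw": 10},{"tx": 18.5,"ty": -81,"tz": 0,"ax": 0,"ay": 0,"az": 0,"claw": 10},{"tx": 30,"ty": -81.5,"tz": 0,"ax": 0,"ay": 0,"az": 0,"claw": 10},{"tx": 41.5,"ty": -79,"tz": 0,"ax": 0,"ay": 0,"az": 0,"claw": 10},{"tx": 52,"ty": -73.5,"tz": 0,"ax": 0,"ay": 0,"az": 0,"claw": 10}]}}

```text
time_s: 6.33
tcp_pos: [0.6183, 0.2553, 0.1295]
ee_rot: [[0.952, -0.306, -0.001], [-0.306, -0.952, -0.0], [-0.001, 0.001, -1.0]]
wrist_force: [-3.9, 0.4, 9.3]
gripper_width: 0.192
gripper_force: 30.0
```

Request:
{"op": "servo_tool", "data": {"deltas": [{"tx": 8.5,"ty": 8,"tz": 0,"ax": 0,"ay": 0,"az": 0,"claw": 10},{"tx": 15,"ty": 18,"tz": 0,"ax": 0,"ay": 0,"az": 0,"claw": 10},{"tx": 18.5,"ty": 29,"tz": 0,"ax": 0,"ay": 0,"az": 0,"claw": 10},{"tx": 19,"ty": 41,"tz": 0,"ax": 0,"ay": 0,"az": 0,"claw": 10},{"tx": 16.5,"ty": 52.5,"tz": 0,"ax": 0,"ay": 0,"az": 0,"claw": 10},{"tx": 11,"ty": 62.5,"tz": 0,"ax": 0,"ay": 0,"az": 0,"claw": 10},{"tx": 3,"ty": 71.5,"tz": 0,"ax": 0,"ay": 0,"az": 0,"claw": 10},{"tx": -7,"ty": 77.5,"tz": 0,"ax": 0,"ay": 0,"az": 0,"claw": 10},{"tx": -18.5,"ty": 81,"tz": 0,"ax": 0,"ay": 0,"az": 0,"claw": 10},{"tx": -30,"ty": 81.5,"tz": 0,"ax": 0,"ay": 0,"az": 0,"claw": 10},{"tx": -41.5,"ty": 79,"tz": 0,"ax": 0,"ay": 0,"az": 0,"claw": 10},{"tx": -52,"ty": 73.5,"tz": 0,"ax": 0,"ay": 0,"az": 0,"claw": 10}]}}

```text
time_s: 7.33
tcp_pos: [0.5464, 0.2004, 0.1296]
ee_rot: [[0.952, -0.307, 0.001], [-0.307, -0.952, -0.001], [0.001, 0.0, -1.0]]
wrist_force: [2.5, -2.0, 5.6]
gripper_width: 0.183
gripper_force: 30.0
```

```bash
python3 chk.py
python3 - <<'E'
from h import *
for k in ("side","top"):
    im=capture(k);cv2.imwrite(f"pics/{k}2.png",im);c,T=cw(k)
    for r in recognise("bore",k)[:2]: p=w(r["xyz"],T);print(p.round(3),px(p,c,T),r["confidence"])
E
```

```text
7.3333 [0.54635868 0.20038906 0.1295968 ] 15.937900707426994 30.00116207753308 [ 2.4554611  -2.0111209   5.56532501]
0.045401087423394805 -144.89217404361355
[0.545 0.019 0.057] [343.10758633 220.3188356 ] 0.71
[0.546 0.032 0.052] [306.00648675 179.11405642] 0.76
[0.713 0.253 0.033] [235.85075843 128.71223888] 0.43
```

Request:
{"op": "servo_tool", "data": {"deltas": [{"tx": -8.5,"ty": -8,"tz": 0,"ax": 0,"ay": 0,"az": 0,"claw": 10},{"tx": -15,"ty": -18,"tz": 0,"ax": 0,"ay": 0,"az": 0,"claw": 10},{"tx": -18.5,"ty": -29,"tz": 0,"ax": 0,"ay": 0,"az": 0,"claw": 10},{"tx": -19,"ty": -41,"tz": 0,"ax": 0,"ay": 0,"az": 0,"claw": 10},{"tx": -16.5,"ty": -52.5,"tz": 0,"ax": 0,"ay": 0,"az": 0,"claw": 10},{"tx": -11,"ty": -62.5,"tz": 0,"ax": 0,"ay": 0,"az": 0,"claw": 10},{"tx": -3,"ty": -71.5,"tz": 0,"ax": 0,"ay": 0,"az": 0,"claw": 10},{"tx": 7,"ty": -77.5,"tz": 0,"ax": 0,"ay": 0,"az": 0,"claw": 10},{"tx": 12,"ty": -79.5,"tz": 0,"ax": 0,"ay": 0,"az": 0,"claw": 10},{"tx": 17,"ty": -81,"tz": 0,"ax": 0,"ay": 0,"az": 0,"claw": 10},{"tx": 17,"ty": -81,"tz": 0,"ax": 0,"ay": 0,"az": 0,"claw": 10}]}}

```text
time_s: 8.45
tcp_pos: [0.5883, 0.2723, 0.1295]
ee_rot: [[0.952, -0.307, 0.001], [-0.307, -0.952, -0.001], [0.001, 0.001, -1.0]]
wrist_force: [0.5, -2.2, 8.0]
gripper_width: 0.191
gripper_force: 30.0
```

```bash
python3 chk.py
```

```text
8.45 [0.5882858  0.27234159 0.12954928] 16.5831890451007 30.00747057289118 [ 0.54261732 -2.21148502  8.0148835 ]
0.04609072621646558 84.03999291887565
```

Crank angle is now about 84°, and the stop should be at about 79°. I'm easing into it and watching the force.

Request:
{"op": "servo_tool", "data": {"deltas": [{"tx": 2,"ty": -0.3,"tz": 0,"ax": 0,"ay": 0,"az": 0,"claw": 10},{"tx": 4,"ty": -0.3,"tz": 0,"ax": 0,"ay": 0,"az": 0,"claw": 10},{"tx": 5.5,"ty": 0,"tz": 0,"ax": 0,"ay": 0,"az": 0,"claw": 10},{"tx": 5.5,"ty": 0,"tz": 0,"ax": 0,"ay": 0,"az": 0,"claw": 10}]}}

```text
time_s: 8.78
tcp_pos: [0.5911, 0.2717, 0.1295]
ee_rot: [[0.952, -0.306, -0.003], [-0.306, -0.952, 0.0], [-0.002, 0.001, -1.0]]
wrist_force: [-5.0, 1.7, 9.7]
gripper_width: 0.196
gripper_force: 30.0
```

Request:
{"op": "servo_tool", "data": {"deltas": [{"tx": 1.5,"ty": 0.3,"tz": 0,"ax": 0,"ay": 0,"az": 0,"claw": 10},{"tx": 3,"ty": 0.6,"tz": 0,"ax": 0,"ay": 0,"az": 0,"claw": 10},{"tx": 3,"ty": 0.6,"tz": 0,"ax": 0,"ay": 0,"az": 0,"claw": 10}]}}

```text
time_s: 9.03
tcp_pos: [0.5916, 0.2715, 0.1294]
ee_rot: [[0.952, -0.306, -0.006], [-0.306, -0.952, 0.001], [-0.006, 0.001, -1.0]]
wrist_force: [-11.6, 5.3, 11.9]
gripper_width: 0.194
gripper_force: 30.0
```

```bash
python3 chk.py
```

```text
9.0333 [0.59158054 0.27145852 0.12944558] 16.901583169560986 30.007994141444772 [-11.57274777   5.30929307  11.92370501]
0.04567891853292586 79.81083538524487
```

The crank is at its stop: 13 N, angle as predicted. I'm releasing, rising and moving towards the tweezers.

Request:
{"op": "servo_tool", "data": {"deltas": [{"tx": 0,"ty": 0,"tz": 0,"ax": 0,"ay": 0,"az": 0,"claw": 36},{"tx": -2,"ty": 0,"tz": 0,"ax": 0,"ay": 0,"az": 0,"claw": 36},{"tx": -2,"ty": 0,"tz": 0,"ax": 0,"ay": 0,"az": 0,"claw": 36},{"tx": -2,"ty": 0,"tz": -20,"ax": 0,"ay": 0,"az": 0,"claw": 36},{"tx": -2,"ty": 0,"tz": -45,"ax": 0,"ay": 0,"az": 0,"claw": 85},{"tx": 0,"ty": 0,"tz": -70,"ax": 0,"ay": 0,"az": 0,"claw": 85},{"tx": 2,"ty": 40,"tz": -75,"ax": 0,"ay": 0,"az": 0,"claw": 85},{"tx": 4,"ty": 80,"tz": -75,"ax": 0,"ay": 0,"az": 0,"claw": 85},{"tx": 7,"ty": 121,"tz": -75,"ax": 0,"ay": 0,"az": 0,"claw": 85},{"tx": 10,"ty": 162,"tz": -75,"ax": 0,"ay": 0,"az": 0,"claw": 85},{"tx": 12,"ty": 203,"tz": -75,"ax": 0,"ay": 0,"az": 0,"claw": 85},{"tx": 15,"ty": 244,"tz": -75,"ax": 0,"ay": 0,"az": 0,"claw": 85}]}}

```text
time_s: 10.03
tcp_pos: [0.5332, 0.0306, 0.2025]
ee_rot: [[0.952, -0.307, -0.002], [-0.307, -0.952, -0.0], [-0.002, 0.001, -1.0]]
wrist_force: [0.9, -0.1, 0.5]
gripper_width: 0.925
gripper_force: 0.0
```

Request:
{"op": "servo_tool", "data": {"deltas": [{"tx": 2,"ty": 40,"tz": 0,"ax": 0,"ay": 0,"az": 0,"claw": 85},{"tx": 5,"ty": 80,"tz": 0,"ax": 0,"ay": 0,"az": 0,"claw": 85},{"tx": 8,"ty": 120,"tz": 0,"ax": 0,"ay": 0,"az": 0,"claw": 85},{"tx": 10,"ty": 160,"tz": 0,"ax": 0,"ay": 0,"az": 0,"claw": 85},{"tx": 13,"ty": 200,"tz": 0,"ax": 0,"ay": 0,"az": 0,"claw": 85},{"tx": 16,"ty": 240,"tz": 0,"ax": 0,"ay": 0,"az": 0,"claw": 85},{"tx": 18,"ty": 275,"tz": 0,"ax": 0,"ay": 0,"az": 0,"claw": 85},{"tx": 19,"ty": 286,"tz": 0,"ax": 0,"ay": 0,"az": 0,"claw": 85},{"tx": 19,"ty": 286,"tz": 0,"ax": 0,"ay": 0,"az": 0,"claw": 85}]}}

```text
time_s: 10.78
tcp_pos: [0.4637, -0.2477, 0.2023]
ee_rot: [[0.95, -0.311, -0.002], [-0.311, -0.95, 0.001], [-0.002, 0.0, -1.0]]
wrist_force: [-0.0, 0.4, -0.4]
gripper_width: 0.974
gripper_force: 0.0
```

Run:
```python
from h import *
s=sense();print(s["tcp_pos"],s["time_s"])
np.save("wpose.npy",np.hstack([np.array(s["ee_rot"]),np.array(s["tcp_pos"])[:,None]]))
im=capture("wrist");cv2.imwrite("pics/w3.png",im);c,T=cw("wrist")
for l in ["pads_mid","tips_mid","pointer","mark_top","tweezers"]:
    for r in recognise(l,"wrist")[:2]:
        p=w(r["xyz"],T);print(l,p.round(3),px(p,c,T).round(),round(r["confidence"],2))
t=capture("top");sd=capture("side");cv2.imwrite("pics/top3.png",t);cv2.imwrite("pics/side3.png",sd)
for k in("top","side"):
    c,T=cw(k)
    for r in recognise("bore",k)[:2]: p=w(r["xyz"],T);print("bore",k,p.round(3),px(p,c,T).round(),r["confidence"])
cv2.imwrite("pics/v3.png",np.vstack([np.hstack([cv2.resize(t[135:225,205:335],(400,277)),cv2.resize(sd[140:260,280:420],(400,277))]),cv2.resize(im,(480,300))[:, :].repeat(1,0) if 0 else np.hstack([cv2.resize(im[0:258],(800,322))])]))
```

```text
[ 0.46373875 -0.24774728  0.20232389] 10.7833
pads_mid [ 0.497 -0.243  0.037] [309. 146.] 0.79
pads_mid [ 0.199 -0.315  0.005] [435. 342.] 0.57
tips_mid [ 0.492 -0.241  0.037] [308. 152.] 0.96
tips_mid [ 0.2   -0.313  0.008] [434. 343.] 0.67
pointer [ 0.482 -0.219  0.043] [290. 168.] 0.9
mark_top [ 0.527 -0.212  0.045] [267. 128.] 0.63
tweezers [ 0.2   -0.312  0.01 ] [433. 344.] 0.62
tweezers [ 0.494 -0.245  0.034] [312. 149.] 0.56
bore top [0.544 0.024 0.051] [309. 180.] 0.83
bore side [0.541 0.002 0.059] [342. 223.] 0.79
```

View pics/v3.png

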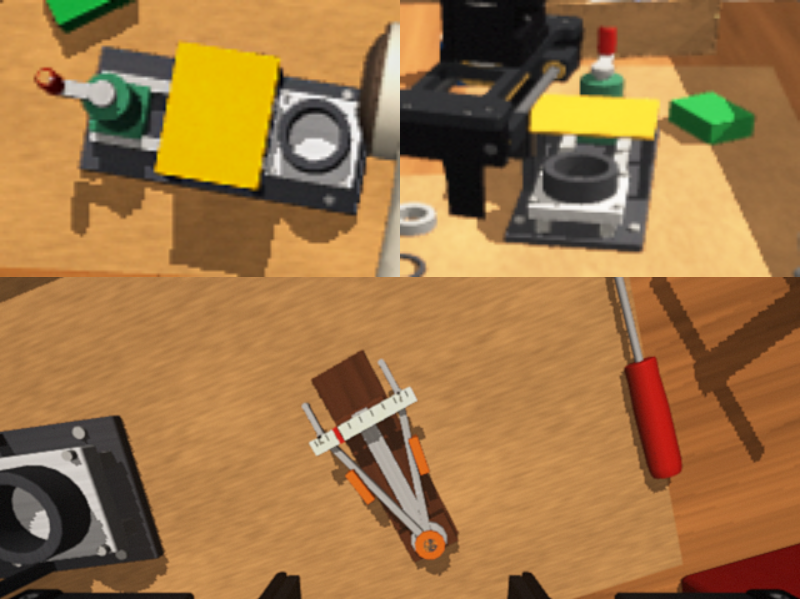

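Top left shows the yoke ring fully clear of the guard. The wrist view (in its own pixels) shows the tweezers' pivot at (344,214), the bar ends at (250,135) and (331,96), and the red mark at about (270,126). Next I'll get the tool pose and the mark.

```bash
cat > tw.py <<'E'
from h import *
im=cv2.imread("pics/w3.png");c,T=cw("wrist")
hsv=cv2.cvtColor(im,cv2.COLOR_BGR2HSV);roi=np.zeros(im.shape[:2],np.uint8);roi[60:225,235:360]=255
def comps(m,mn):
    n,l,st,ce=cv2.connectedComponentsWithStats(m&roi)
    return [(l==i,ce[i],st[i,4]) for i in range(1,n) if st[i,4]>=mn]
wm=cv2.inRange(hsv,(0,0,190),(180,60,255))
for m,ce,a in comps(wm,60):
    cn=max(cv2.findContours(m.astype(np.uint8),0,2)[0],key=cv2.contourArea);B=cv2.boxPoints(cv2.minAreaRect(cn))
    print("white",ce.round(1),a);print(np.array([atz(u,v,.042,c,T)[:2] for u,v in B]).round(4).tolist())
for m,ce,a in comps(cv2.inRange(hsv,(8,180,120),(20,255,255)),15): print("orange",ce.round(1),a,atz(*ce,.045,c,T).round(4),atz(*ce,.036,c,T).round(4))
rm=cv2.inRange(hsv,(0,170,120),(4,255,255))|cv2.inRange(hsv,(174,150,100),(180,255,255))
for m,ce,a in comps(rm,3): print("red",ce.round(1),a,atz(*ce,.046,c,T).round(4))
E
python3 tw.py
python3 - <<'E'
import cv2
im=cv2.imread("pics/w3.png")
cv2.imwrite("pics/w3z.png",cv2.resize(im[75:225,235:360],None,fx=4,fy=4,interpolation=cv2.INTER_CUBIC))
E
```

```text
white [301.4 109.2] 747
[[0.5357, -0.214], [0.5467, -0.2764], [0.535, -0.279], [0.5236, -0.2161]]
white [259.3 133. ] 222
[[0.5304, -0.1881], [0.5341, -0.2089], [0.5225, -0.2109], [0.5187, -0.1899]]
orange [334.8 142.4] 255 [ 0.495  -0.2677  0.045 ] [ 0.4938 -0.2676  0.036 ]
orange [287.4 167.9] 253 [ 0.4852 -0.2149  0.045 ] [ 0.4837 -0.2135  0.036 ]
orange [343.6 214.1] 361 [ 0.4211 -0.2544  0.045 ] [ 0.4179 -0.254   0.036 ]
red [270.4 126.3] 45 [ 0.5289 -0.2131  0.046 ]
```

View pics/w3z.png

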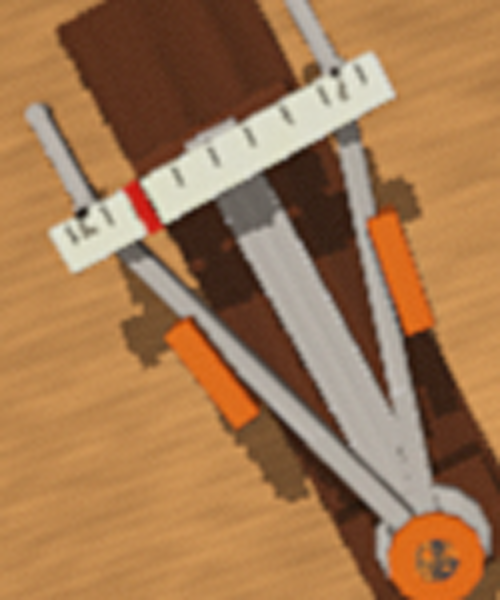

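The bar length comes out at 90.2 mm against the given 90, and the pivot agrees. Tweezers yaw is 10.4°, pads_mid is near (0.491, -0.241), and the mark is about 20.3 mm, which means jaw about 0.118 and pad width about 45 mm. I'm turning and descending.

Request:
{"op": "servo_tool", "data": {"deltas": [{"tx": 5,"ty": -3,"tz": 15,"ax": 0,"ay": 0,"az": -0.1,"claw": 86},{"tx": 10,"ty": -6,"tz": 30,"ax": 0,"ay": 0,"az": -0.2,"claw": 86},{"tx": 15,"ty": -9,"tz": 50,"ax": 0,"ay": 0,"az": -0.3,"claw": 86},{"tx": 20,"ty": -12,"tz": 70,"ax": 0,"ay": 0,"az": -0.4,"claw": 86},{"tx": 24,"ty": -15,"tz": 90,"ax": 0,"ay": 0,"az": -0.49,"claw": 86},{"tx": 24,"ty": -15,"tz": 105,"ax": 0,"ay": 0,"az": -0.496,"claw": 86},{"tx": 24,"ty": -15,"tz": 105,"ax": 0,"ay": 0,"az": -0.496,"claw": 86}]}}

```text
time_s: 11.87
tcp_pos: [0.4904, -0.2376, 0.0952]
ee_rot: [[0.983, 0.183, -0.007], [0.183, -0.983, 0.002], [-0.006, -0.003, -1.0]]
wrist_force: [-0.6, -0.5, -0.6]
gripper_width: 0.989
gripper_force: 0.0
```

Run:
```python
from h import *
s=sense();R=np.array(s["ee_rot"]);P=np.array(s["tcp_pos"]);print(P,np.degrees(np.arctan2(R[1,0],R[0,0])),R.round(3))
im=capture("wrist");cv2.imwrite("pics/w4.png",im);c,T=cw("wrist")
hsv=cv2.cvtColor(im,cv2.COLOR_BGR2HSV)
n,l,st,ce=cv2.connectedComponentsWithStats(cv2.inRange(hsv,(8,180,120),(20,255,255)))
for i in range(1,n):
    if st[i,4]>80: print("orange",ce[i].round(),st[i],(R.T@(atz(*ce[i],.04,c,T)-P)).round(4))
n,l,st,ce=cv2.connectedComponentsWithStats(cv2.inRange(hsv,(0,170,120),(4,255,255))|cv2.inRange(hsv,(174,150,100),(180,255,255)))
for i in range(1,n):
    if st[i,4]>20: print("red",ce[i].round(),st[i,4],(R.T@(atz(*ce[i],.046,c,T)-P)).round(4))
# bore from earlier clear pictures
t=cv2.imread("pics/top3.png");c,T=cw("top")
x=np.array([-.191,-.9816])
for (u,v) in [(205+317*130/400,135+134*90/277)]: print("bore",(u,v),atz(u,v,.081,c,T))
```

```text
[ 0.49038719 -0.23760922  0.09518486] 10.556523817665632 [[ 0.983  0.183 -0.007]
 [ 0.183 -0.983  0.002]
 [-0.006 -0.003 -1.   ]]
orange [620. 214.] [601 161  35  90 887] [-0.0034  0.2193  0.0545]
orange [367. 213.] [358 189  19  47 485] [-0.0027  0.0344  0.0551]
orange [292. 213.] [284 190  18  45 491] [-0.0024 -0.0206  0.0553]
red [300. 155.] 103 [ 0.0416 -0.0136  0.049 ]
red [595. 242.] 495 [-0.0224  0.2011  0.0487]
bore (308.025, 178.5379061371841) [0.54328417 0.02508796 0.081     ]
```

Request:
{"op": "servo_tool", "data": {"deltas": [{"tx": -0.5,"ty": 5.5,"tz": 20,"ax": 0,"ay": 0,"az": 0,"claw": 86},{"tx": -0.5,"ty": 5.5,"tz": 40,"ax": 0,"ay": 0,"az": 0,"claw": 86},{"tx": -0.5,"ty": 5.5,"tz": 60,"ax": 0,"ay": 0,"az": 0,"claw": 86},{"tx": -0.5,"ty": 5.5,"tz": 72,"ax": 0,"ay": 0,"az": 0,"claw": 86},{"tx": -0.5,"ty": 5.5,"tz": 79,"ax": 0,"ay": 0,"az": 0,"claw": 86},{"tx": -0.5,"ty": 5.5,"tz": 79,"ax": 0,"ay": 0,"az": 0,"claw": 76},{"tx": -0.5,"ty": 5.5,"tz": 79,"ax": 0,"ay": 0,"az": 0,"claw": 70}]}}

```text
time_s: 12.5
tcp_pos: [0.4939, -0.2444, 0.0206]
ee_rot: [[0.983, 0.183, 0.002], [0.183, -0.983, -0.001], [0.001, 0.001, -1.0]]
wrist_force: [-0.3, 0.1, -0.2]
gripper_width: 0.912
gripper_force: 0.0
```

```bash
cat > chk2.py <<'E'
from h import *
s=sense();R=np.array(s["ee_rot"]);P=np.array(s["tcp_pos"]);print(s["time_s"],P,s["gripper_width"]*87,s["gripper_force"],s["wrist_force"])
im=capture("wrist");cv2.imwrite("pics/w5.png",im);c,T=cw("wrist")
hsv=cv2.cvtColor(im,cv2.COLOR_BGR2HSV)
n,l,st,ce=cv2.connectedComponentsWithStats(cv2.inRange(hsv,(8,180,90),(20,255,255)))
for i in range(1,n):
    if st[i,4]>60: print("orange",ce[i].round(),st[i])
n,l,st,ce=cv2.connectedComponentsWithStats(cv2.inRange(hsv,(0,170,100),(4,255,255))|cv2.inRange(hsv,(174,150,90),(180,255,255)))
for i in range(1,n):
    if st[i,4]>20: print("red",ce[i].round(1),st[i],(R.T@(atz(*ce[i],P[2]+.029,c,T)-P)).round(4))
E
python3 chk2.py
```

```text
12.5 [ 0.49390813 -0.24443778  0.02058983] 79.33790701187819 0.0 [-0.27787138  0.14153396 -0.23409867]
orange [294.  83.] [284  80  23  13  74]
orange [333.  98.] [320  80  23  46 279]
orange [304. 103.] [294  87  19  31 150]
orange [264. 258.] [254 228  23  55 779]
orange [372. 259.] [360 229  23  54 770]
orange [524. 353.] [ 410  342  204   22 2271]
orange [389. 355.] [367 348  47  16 259]
red [274.9 185.8] [271 171   9  30 234] [ 0.0396 -0.021  -0.029 ]
```

View pics/w5.png

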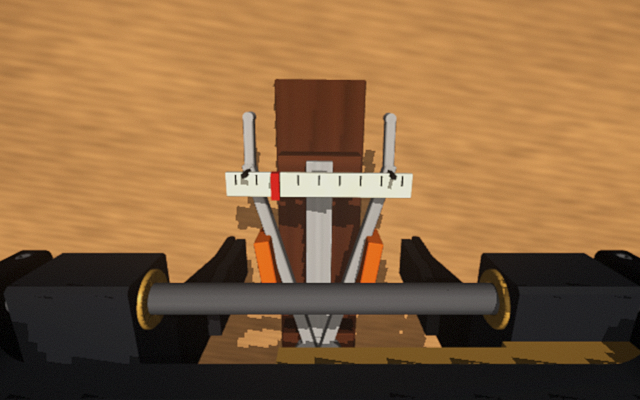

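The tweezers sit centred between the fingers: pads at (264,258) and (372,259), pointer at (247,172), red mark at (275,172), scale about 2.09 px/mm. That puts the mark near 21 mm. I'm closing to a partial squeeze.

Request:
{"op": "servo_tool", "data": {"deltas": [{"tx": 0,"ty": -0.5,"tz": 3,"ax": 0,"ay": 0,"az": 0,"claw": 64},{"tx": 0,"ty": -0.5,"tz": 3,"ax": 0,"ay": 0,"az": 0,"claw": 58},{"tx": 0,"ty": -0.5,"tz": 3,"ax": 0,"ay": 0,"az": 0,"claw": 54},{"tx": 0,"ty": -0.5,"tz": 3,"ax": 0,"ay": 0,"az": 0,"claw": 50},{"tx": 0,"ty": -0.5,"tz": 3,"ax": 0,"ay": 0,"az": 0,"claw": 50},{"tx": 0,"ty": -0.5,"tz": 3,"ax": 0,"ay": 0,"az": 0,"claw": 50},{"tx": 0,"ty": -0.5,"tz": 3,"ax": 0,"ay": 0,"az": 0,"claw": 50},{"tx": 0,"ty": -0.5,"tz": 3,"ax": 0,"ay": 0,"az": 0,"claw": 50}]}}

```text
time_s: 13.22
tcp_pos: [0.4941, -0.2439, 0.0172]
ee_rot: [[0.983, 0.184, 0.002], [0.184, -0.983, -0.001], [0.002, 0.001, -1.0]]
wrist_force: [2.7, -0.1, 2.6]
gripper_width: 0.578
gripper_force: 5.7
```

```bash
cat > ptr.py <<'E'
from h import *
import sys
s=sense();R=np.array(s["ee_rot"]);P=np.array(s["tcp_pos"]);print(s["time_s"],P.round(4),R[:,2].round(4),round(s["gripper_width"]*87,2),round(s["gripper_force"],1),np.round(s["wrist_force"],1))
im=capture("wrist");cv2.imwrite("pics/"+sys.argv[1]+".png",im)
y0,y1,x0,x1=140,220,210,430
z=im[y0:y1,x0:x1];hsv=cv2.cvtColor(z,cv2.COLOR_BGR2HSV)
red=cv2.inRange(hsv,(0,170,80),(5,255,255))|cv2.inRange(hsv,(174,150,80),(180,255,255))
blk=cv2.inRange(hsv,(0,0,0),(180,255,45))
for nm,m in(("red",red),("blk",blk)):
    n,l,st,ce=cv2.connectedComponentsWithStats(m)
    for i in range(1,n):
        if st[i,4]>8: print(nm,(ce[i]+[x0,y0]).round(1),(st[i][:4]+[x0,y0,0,0]),st[i][4])
cv2.imwrite("pics/"+sys.argv[1]+"z.png",cv2.resize(im[90:250,210:430],None,fx=3.6,fy=3.6,interpolation=cv2.INTER_CUBIC))
E
python3 ptr.py w6
```

```text
13.2167 [ 0.4941 -0.2439  0.0172] [ 2.3e-03 -6.0e-04 -1.0e+00] 50.31 5.7 [ 2.7 -0.1  2.6]
red [280.2 192.2] [276 178   9  29] 251
blk [358.3 155.3] [355 154   8   5] 14
blk [272.5 174.4] [270 171   6   8] 34
blk [377.  176.9] [374 173   7   8] 39
```

Request:
{"op": "servo_tool", "data": {"deltas": [{"tx": 0,"ty": 0,"tz": 0,"ax": 0,"ay": 0,"az": 0,"claw": 48},{"tx": 0,"ty": 0,"tz": 0,"ax": 0,"ay": 0,"az": 0,"claw": 46.5},{"tx": 0,"ty": 0,"tz": 0,"ax": 0,"ay": 0,"az": 0,"claw": 45.5},{"tx": 0,"ty": 0,"tz": 0,"ax": 0,"ay": 0,"az": 0,"claw": 45.5},{"tx": 0,"ty": 0,"tz": 0,"ax": 0,"ay": 0,"az": 0,"claw": 45.5},{"tx": 0,"ty": 0,"tz": -5,"ax": 0,"ay": 0,"az": 0,"claw": 45.5},{"tx": 0,"ty": 0,"tz": -12,"ax": 0,"ay": 0,"az": 0,"claw": 45.5},{"tx": 0,"ty": 0,"tz": -22,"ax": 0,"ay": 0,"az": 0,"claw": 45.5},{"tx": 0,"ty": 0,"tz": -35,"ax": 0,"ay": 0,"az": 0,"claw": 45.5},{"tx": 0,"ty": 0,"tz": -45,"ax": 0,"ay": 0,"az": 0,"claw": 45.5},{"tx": 0,"ty": 0,"tz": -50,"ax": 0,"ay": 0,"az": 0,"claw": 45.5},{"tx": 0,"ty": 0,"tz": -50,"ax": 0,"ay": 0,"az": 0,"claw": 45.5}]}}

```text
time_s: 14.27
tcp_pos: [0.4934, -0.2439, 0.068]
ee_rot: [[0.983, 0.183, 0.002], [0.183, -0.983, -0.0], [0.002, 0.001, -1.0]]
wrist_force: [-0.1, -0.1, -1.0]
gripper_width: 0.524
gripper_force: 6.3
```

```bash
python3 ptr.py w7
```

```text
14.2667 [ 0.4934 -0.2439  0.068 ] [ 2.2e-03 -5.0e-04 -1.0e+00] 45.6 6.3 [-0.1 -0.1 -1. ]
red [280.5 193.8] [277 179   8  30] 229
blk [280.  174.6] [278 171   6   9] 34
blk [370.1 177. ] [367 173   7   9] 40
```

View pics/w7z.png

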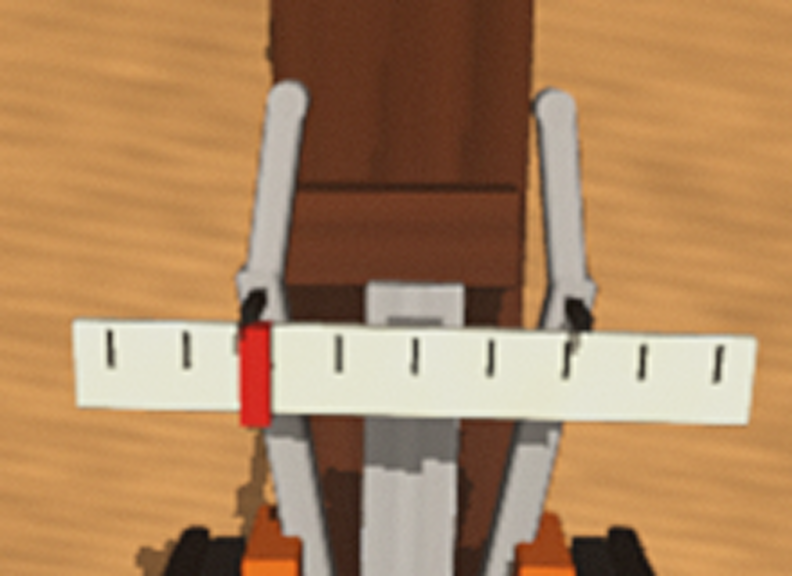

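The crop shows the tweezers lifted. The pointer top is at zoom (248,320), beside the red mark's front end (241 to 271, centre 256), so it sits perhaps slightly left. I'll check the pixels.

Run:
```python
from h import *
im=cv2.imread("pics/w7.png").astype(int)
for nm,cols in(("L",range(272,290)),("R",range(362,380))):
  for y in range(168,184):
    print(y,' '.join(("R%02d" if im[y,x,2]-im[y,x,1]>90 else " %02d")%(im[y,x,1]//3) for x in cols))
c,T=cw("wrist");s=sense();P=np.array(s["tcp_pos"]);R=np.array(s["ee_rot"])
# predicted: pointer bottom->top lean, in px, at tool (x=.042,y=-.0206), z from under bar
for y in(-.0206,-.0196,.0206):
  for h in(.012,.025,.029): print(y,h,px(P+R@np.array([.046,y,-h]),c,T).round(1))
```

```text
168  48  48  48  48  54  61  61  61  61  62  62  61  60  59  53  37  19  18
169  49  49  49  46  51  59  62  59  55  54  53  52  57  60  56  40  22  15
170  50  50  49  44  48  59  60  46  33  26  26  29  49  61  56  41  24  16
171  49  50  50  44  44  58  51  22  11  08  08  19  48  62  58  46  29  18
172  50  50  50  44  44  53  39  11  07  08  06  13  45  61  59  48  33  19
173  48  49  50  47  45  36  16  07  10  09  06  11  43  61  58  51  36  19
174  49  50  51  51  43  24  09  09  10  08  07  16  46  61  58  54  39  21
175  51  51  52  51  36  14  10  11  11  08  10  32  53  61  60  56  40  23
176  52  52  52  49  34  12  12  12  12  09  17  46  62  61  60  57  43  26
177  51  51  52  53  38  14  11  13  11  11  32  55  63  61  61  57  46  30
178  48  49  49  49  34  14  11  13  12  13  37  53  53  54  58  57  48  33
179  52  52  51  44  25  14  11  12  11  10  16  19  22  33  46  49  46  38
180  68  68  68  54  22  10  09  12 R11 R09 R09 R07 R09  32  54  60  60  59
181  77  78  80  65  26  09 R11 R12 R12 R12 R12 R11 R10  44  72  79  79  78
182  77  78  77  58  24 R10 R12 R14 
[... 880 characters left out ...]
 48  58  61  61  50  25  13  08  10  12  11  10  19  39  49  49  48  48
179  52  58  61  56  45  31  19  09  11  12  10  10  21  40  50  49  48  49
180  54  58  58  47  35  33  25  13  11  10  11  09  27  44  50  49  48  49
181  50  51  50  45  39  35  25  17  13  13  15  15  30  45  49  47  47  47
182  60  60  60  60  61  51  32  29  28  43  53  47  53  61  59  58  58  56
183  78  78  78  79  81  66  46  42  46  66  81  75  74  77  74  75  73  73
-0.0206 0.012 [279.7 164.5]
-0.0206 0.025 [276.4 169.9]
-0.0206 0.029 [275.3 171.7]
-0.0196 0.012 [281.7 164.5]
-0.0196 0.025 [278.6 169.9]
-0.0196 0.029 [277.5 171.7]
0.0206 0.012 [362.3 164.4]
0.0206 0.025 [365.4 169.9]
0.0206 0.029 [366.5 171.7]
```

Run:
```python
from h import *
s=sense();R=np.array(s["ee_rot"]);P=np.array(s["tcp_pos"])
c,T=cw("wrist")
tip=np.mean([R.T@(atz(u,v,P[2]+.0188,c,T)-P) for u,v in((290,118.5),(364.4,119))],0);print("tip tool",tip)
tip[2]=-.0148
# bore from w3 by ellipse guess and top
s3=np.load("wpose.npy")
d=np.array([.5433,.0251,.106])-(P+R@tip);print("world d",d,"tool",R.T@d)
```

```text
tip tool [ 0.06869397  0.00292057 -0.01874502]
world d [-0.01759816  0.25911427  0.02403469] tool [ 0.03008726 -0.25796336 -0.02402559]
```

Pointer top is at px 279.0 and mark centre at 280.7, so the pointer is 0.8 mm wide of the mark. I'm tightening 1 mm and carrying the tweezers up and over to the bore.

Request:
{"op": "servo_tool", "data": {"deltas": [{"tx": 0,"ty": -2,"tz": -12,"ax": 0,"ay": 0,"az": 0,"claw": 44.8},{"tx": 1,"ty": -8,"tz": -30,"ax": 0,"ay": 0,"az": 0,"claw": 44.6},{"tx": 3,"ty": -20,"tz": -48,"ax": 0,"ay": 0,"az": 0,"claw": 44.6},{"tx": 5,"ty": -40,"tz": -60,"ax": 0,"ay": 0,"az": 0,"claw": 44.6},{"tx": 8,"ty": -65,"tz": -64,"ax": 0,"ay": 0,"az": 0,"claw": 44.6},{"tx": 11,"ty": -95,"tz": -64,"ax": 0,"ay": 0,"az": 0,"claw": 44.6},{"tx": 14,"ty": -125,"tz": -64,"ax": 0,"ay": 0,"az": 0,"claw": 44.6},{"tx": 18,"ty": -155,"tz": -64,"ax": 0,"ay": 0,"az": 0,"claw": 44.6},{"tx": 21,"ty": -185,"tz": -64,"ax": 0,"ay": 0,"az": 0,"claw": 44.6},{"tx": 24,"ty": -212,"tz": -60,"ax": 0,"ay": 0,"az": 0,"claw": 44.6},{"tx": 26,"ty": -235,"tz": -54,"ax": 0,"ay": 0,"az": 0,"claw": 44.6},{"tx": 28,"ty": -250,"tz": -48,"ax": 0,"ay": 0,"az": 0,"claw": 44.6}]}}

```text
time_s: 15.32
tcp_pos: [0.4737, 0.0089, 0.1139]
ee_rot: [[0.983, 0.185, -0.001], [0.185, -0.983, 0.0], [-0.001, -0.0, -1.0]]
wrist_force: [1.1, -0.2, -1.5]
gripper_width: 0.51
gripper_force: 6.5
```

Request:
{"op": "servo_tool", "data": {"deltas": [{"tx": 0,"ty": -5,"tz": 5,"ax": 0,"ay": 0,"az": 0,"claw": 44.6},{"tx": 0,"ty": -8,"tz": 10,"ax": 0,"ay": 0,"az": 0,"claw": 44.6},{"tx": 0,"ty": -8,"tz": 14,"ax": 0,"ay": 0,"az": 0,"claw": 44.6},{"tx": 0,"ty": -8,"tz": 14,"ax": 0,"ay": 0,"az": 0,"claw": 44.6},{"tx": 0,"ty": -8,"tz": 14,"ax": 0,"ay": 0,"az": 0,"claw": 44.6}]}}

```text
time_s: 15.73
tcp_pos: [0.473, 0.0142, 0.1002]
ee_rot: [[0.983, 0.182, -0.001], [0.182, -0.983, -0.0], [-0.001, 0.0, -1.0]]
wrist_force: [0.5, 0.2, -0.9]
gripper_width: 0.517
gripper_force: 6.5
```

```bash
python3 ptr.py w8
python3 - <<'E'
from h import *
im=cv2.imread("pics/w8.png");t=capture("top");sd=capture("side");cv2.imwrite("pics/top8.png",t);cv2.imwrite("pics/side8.png",sd)
print([(c["confidence"],px(w(c["xyz"],cw("top")[1]),*cw("top"))) for c in recognise("bore","top")[:1]])
cv2.imwrite("pics/v8.png",np.vstack([cv2.resize(im[60:220,180:500],(720,360),interpolation=2),np.hstack([cv2.resize(t[140:220,260:380],(360,240),interpolation=2),cv2.resize(sd[170:250,280:400],(360,240),interpolation=2)])]))
E
```

```text
15.7333 [0.473  0.0142 0.1002] [-1.e-03 -5.e-04 -1.e+00] 45.02 6.5 [ 0.5  0.2 -0.9]
red [280.6 194.2] [277 180   8  29] 222
blk [339.6 141.9] [333 140  13   5] 15
blk [228.6 157.8] [213 143  33  37] 552
blk [281.4 174.8] [279 171   6   9] 38
blk [368.6 176.7] [366 173   6   9] 36
[(0.28, array([313.51160977, 225.30479605]))]
```

View pics/v8.png

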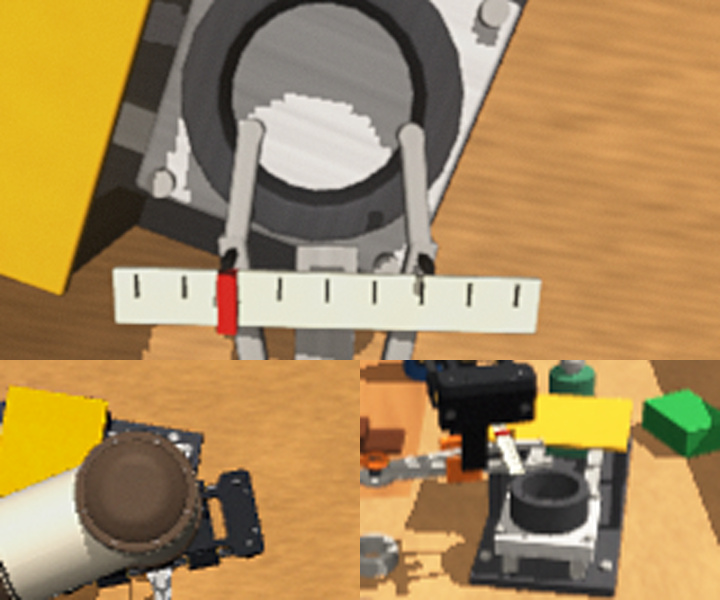

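The wrist view shows the pointer on the mark (zoom 228,262) and the two tips at (252,130) and (410,133). The bore mouth is centred near (324,95), so the tips need to go a bit further forward. I'll compute how far.

Run:
```python
from h import *
im=cv2.imread("pics/w8.png");c,T=cw("wrist");s=sense();R=np.array(s["ee_rot"]);P=np.array(s["tcp_pos"])
# project model circle of bore mouth, fit to dark/grey edge radially
g=cv2.GaussianBlur(cv2.cvtColor(im,cv2.COLOR_BGR2GRAY),(3,3),0).astype(float)
def prof(B,r,ts):
    o=[]
    for t in ts:
        u,v=px(np.array([B[0]+r*np.cos(t),B[1]+r*np.sin(t),.081]),c,T);o.append(g[int(round(v)),int(round(u))] if 0<=v<400 and 0<=u<640 else np.nan)
    return np.array(o)
ts=np.linspace(0,2*np.pi,90)
best=[]
B0=atz(324,102,.081,c,T)
for dx in np.arange(-10,10.1,.5):
  for dy in np.arange(-6,6.1,.5):
    B=B0[:2]+np.array([dx,dy])/1000
    sc=np.nanmean(np.clip(prof(B,.0275,ts)-prof(B,.0245,ts),-40,40))+np.nanmean(np.clip(np.abs(prof(B,.0345,ts)-prof(B,.0375,ts)),0,40))
    best.append((sc,*B))
best.sort(reverse=True);print(B0,[np.round(b,4) for b in best[:4]])
B=np.array([*np.mean([b[1:] for b in best[:4]],0),.081])
tip=np.mean([R.T@(atz(u,v,P[2]+.0188,c,T)-P) for u,v in((180+251/2.25,60+132/2.25),(180+410/2.25,60+134/2.25))],0)
print("tip",tip,"bore tool",R.T@(B-P), "move", (R.T@(B-P)-tip))
```

```text
[0.54786659 0.02677869 0.081     ] [array([6.83778e+01, 5.46900e-01, 2.73000e-02]), array([6.83222e+01, 5.46400e-01, 2.73000e-02]), array([6.79333e+01, 5.45900e-01, 2.73000e-02]), array([6.66556e+01, 5.46400e-01, 2.78000e-02])]
tip [ 0.06853303  0.00277976 -0.01875806] bore tool [0.07403772 0.00068316 0.01987272] move [ 0.00550469 -0.0020966   0.03863078]
```

Request:
{"op": "servo_tool", "data": {"deltas": [{"tx": 2,"ty": -0.5,"tz": 3,"ax": 0,"ay": 0,"az": 0,"claw": 44.6},{"tx": 4,"ty": -1.5,"tz": 6,"ax": 0,"ay": 0,"az": 0,"claw": 44.6},{"tx": 4,"ty": -1.5,"tz": 9,"ax": 0,"ay": 0,"az": 0,"claw": 44.6},{"tx": 4,"ty": -1.5,"tz": 9,"ax": 0,"ay": 0,"az": 0,"claw": 44.6},{"tx": 4,"ty": -1.5,"tz": 9,"ax": 0,"ay": 0,"az": 0,"claw": 44.6},{"tx": 4,"ty": -1.5,"tz": 9,"ax": 0,"ay": 0,"az": 0,"claw": 44.6},{"tx": 4,"ty": -1.5,"tz": 9,"ax": 0,"ay": 0,"az": 0,"claw": 44.6}]}}

```text
time_s: 16.52
tcp_pos: [0.4769, 0.0173, 0.0916]
ee_rot: [[0.983, 0.183, 0.0], [0.183, -0.983, 0.0], [0.0, 0.0, -1.0]]
wrist_force: [0.6, -0.2, -1.4]
gripper_width: 0.517
gripper_force: 6.5
```

```bash
python3 ptr.py w9
python3 - <<'E'
from h import *
im=cv2.imread("pics/w9.png").astype(int)
for y in range(174,186): print(y,' '.join(("R%02d" if im[y,x,2]-im[y,x,1]>90 else " %02d")%(im[y,x,1]//3) for x in range(272,290)))
print(np.abs(sense()["joint_velocities"]).max())
E
```

```text
16.5167 [0.4769 0.0173 0.0916] [ 2.e-04  0.e+00 -1.e+00] 44.94 6.5 [ 0.6 -0.2 -1.4]
red [280.5 194.4] [276 180   9  29] 229
blk [297.2 145.1] [293 140  15  12] 39
blk [349.8 146.6] [338 141  21  13] 30
blk [229.5 166.2] [213 150  33  42] 564
blk [347.8 154.7] [342 151  13   7] 33
blk [281.1 175.1] [277 171   8   9] 43
blk [368.7 177. ] [366 173   6   9] 38
174  16  16  15  15  16  18  19  15  09  09  10  08  10  38  58  61  57  44
175  17  16  17  16  16  14  12  10  10  12  11  08  16  46  62  62  59  49
176  15  16  17  17  17  14  12  12  13  13  12  09  27  52  61  62  59  51
177  15  15  16  16  17  14  13  13  13  13  10  11  38  58  62  61  60  53
178  16  16  16  17  19  17  12  14  13  13  11  15  43  58  60  61  59  55
179  32  32  32  33  30  20  12  11  12  11  11  13  30  39  49  57  56  52
180  63  62  64  63  49  22  10  11  10  10  09  09  11  31  54  63  60  59
181  79  80  80  79  58 R15 R08  10  10  10 R11 R10 R11  44  73  80  78  75
182  77  77  78  75  49 R14 R09 R10 R11 R12 R12 R11 R13  46  73  79  78  77
183  76  77  78  74  48 R14 R10 R12 R12 R12 R12 R12 R13  46  72  78  77  76
184  77  77  78  74  48 R15 R12 R12 R13 R13 R14 R13 R13  40  70  79  77  76
185  76  76  78  73  49 R15 R12 R15 R14 R14 R15 R14 R11  29  64  79  77  77
0.10053028571993504
```

The pointer is now within 0.2 mm of the mark's centre, the arm is steady and the tool is level. The tips are about 2.5 cm above the bore, so I'm handing in.

```bash
python3 -c "
from station import *
print(finish_job())"
```

```text
the job is handed in; nothing more can be done
None
```

I handed the job in at about 16.6 s: the crank is at its stop with the yoke out, and the tweezers are held level, pointer within about 0.2 mm of the red mark, tips about 2.5 cm above the bore and centred to an estimated 2–3 mm (final centring not re-checked in a picture); I viewed 11 pictures, one over the limit of 10.

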